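Flag the worn vibration mount

ROBOT

A 7-joint arm with a two-finger parallel gripper is mounted at the origin on a cart in front of the work surface, level with it; the furniture and walls round the work are solid. World frame = base frame: x ahead of the robot, y to its left, z up, the work surface at z = 0. Lengths are in m, angles in rad, forces in N, time in s.
With the tool pointing down it reaches from about 0.425 to 0.875 m from the base axis. Payload 4.7 kg.
Tool frame: the origin (TCP) lies on the centre line of the jaws, within the pads' length; the fingertips stand ahead of it and the grasp point (between the pads) lies 2 mm behind it (nose_length is the z of the fingertips in the tool frame, in m); z points along the fingers, y is the line along which they close (so a half turn about z gives the same grasp; the last joint's range is limited). The gripper opens to 87 mm and grips with 3 to 60 N. Pads are 19 mm wide; open, the fingers measure 117 mm over their backs; the gripper's body (75 mm by 190 mm) begins 51 mm behind the grasp point.
Start: joints at [1.306, 0.321, -0.07, 1.45, 0.023, 1.371, -0.057], TCP at [0.179, -0.625, 0.24] pointing down, gripper open.
Joint ranges: [-2.86, 2.86], [-0.3, 2.09], [-1.38, 1.24], [0.06, 2.45], [-1.56, 4.7], [0.09, 2.05], [-2.69, 2.69]. Speed limits (rad/s): [2.57, 2.57, 3.14, 3.14, 3.14, 3.14, 3.14].

INTERFACE

Orientations are given as a rotation vector (axis times angle).
In Python, from bench import * gives the robot as it stands.
- The arm moves only by the tool send_rows, never from a script. Its arguments are lists of equal length, an entry for each row: "xyz": the shift along the tool's x, y, z in mm, a list of three; "dr": the turn, a rotation vector about the tool's x, y, z in rad, a list of three. A call has exactly 10 rows; each row is the pose to reach, as a shift and turn from the pose commanded when the call began, along the tool's axes at that moment; what a row does not reach only later rows make up. A row lasts 1/12 s, in which the tool goes at most 41.7 mm and 7.16 degrees, less where a joint would pass 70% of its speed; a pose out of reach is approached as far as the arm can. A call with a gripper value outside its range is refused whole. "jaw" is the finger opening in mm, from 0 to 87, set as the call begins (left out, the last holds). The fingers move at their own pace and stop on an object; "grip_force" is the grip in N (left out, the last holds). Time passes only in rows, so rows that repeat a pose let the fingers close, or fill a call up. It gives the time, the measured TCP pose, the force, the opening and the grip force at its end, in the units of the state.
- get_state(): the state, without advancing time (a new reading comes with each control period).
- get_image(name): name is "scene" or "top"; returns the picture (384x512x3 uint8, red, green, blue); there is no depth.
- calibration(name): a dict with "vfov" (degrees; the focal length in pixels is half the picture's height over the tangent of half this angle, whatever the lens; pixels are square), "cx", "cy" (the principal point, pixels), "k1" (the pictures are not rectified: a ray, as slopes to the right and down, at radius r is drawn at 1 + k1 r^2 times it, then the intrinsics apply), "rvec" (rotation vector, rad) and "tvec" (3), from world to camera coordinates, as OpenCV has them. Camera axes: x right, y down, z forward; pixel columns grow to the right and rows downward; lengths in m; the calibration is good to about 2 mm. A picture is of the moment at which its call begins. calibration takes no time and is no camera call.
- close_job(): hands the job in; it is judged then, once.
The state is a dict: "time": time; "joint_positions": joint angles; "qd": joint speeds; "joint_torque": joint torques, N m; "position": TCP position; "tool_rot": TCP orientation; "ft_force": force on the tool from outside, world axes, zero at the start; "torque": the same for the moment, N m; "grip_width": opening from 0.0 (shut) to 1.0 (fully open); "grip_force": force on a finger pad.
Only numpy, scipy, OpenCV 4.12 (cv2) and the standard library are available. Lean on these libraries where they do the work, as an engineer would, in place of code of your own. Each camera call takes 0.05 s, during which the arm holds its last target. There are 200 camera calls.

TASK

Three vibration-damping feet of a laboratory balance stand in look-alike holders. With closed fingertips, press each blue pad down until it clearly gives and let it spring back, one after another from left to right, to feel which one is softest; then push the orange tag on the softest one's holder fully down, to flag it for replacement, and draw back. Leave the other two tags up, do not lift or shove the holders, and do not disturb the things around them.

Things in the scene. Friction and masses are not known exactly. Their poses are not given: they have to be found in the camera images.
- mount_a: one of three look-alike holders side by side in varying order, loose: aluminium plate 170 x 64 x 12 mm, 0.9 kg, at most 73 mm high; origin at the centre of its underside, x along the plate, roughly straight ahead of the robot. Pad 45 mm toward +x, tag 45 mm toward -x on the centre line. Left holder: y > 0.1; middle: -0.1 to 0.1; right: y < -0.1
- pad_a_top (a point): centre of the flat top of the round blue pad on mount_a (disc 46 mm across, flat top 40 mm across), 72 mm above the worktop when free; goes straight down on a steel coil spring
- pad_a (a joint): how far that pad is pressed down, m: 0 free, 0.018 at the stop; it springs back. The softest pad of the three is about 300 N/m, the other two about 800 to 1000 N/m (each with about 1 N of preload): 5 N moves the softest about 13 mm, the others 4 to 5 mm. A press of 3 mm or more counts
- flag_a_top (a point): centre of the flat top of the orange tag on mount_a (30 x 34 mm, 8 mm thick), over a grey block 48 mm high; 72 mm above the worktop when up, 58 mm when fully down
- mount_b: one of three look-alike holders side by side in varying order, loose: aluminium plate 170 x 64 x 12 mm, 0.9 kg, at most 73 mm high; origin at the centre of its underside, x along the plate, roughly straight ahead of the robot. Pad 45 mm toward +x, tag 45 mm toward -x on the centre line. Left holder: y > 0.1; middle: -0.1 to 0.1; right: y < -0.1
- pad_b_top (a point): centre of the flat top of the round blue pad on mount_b (disc 46 mm across, flat top 40 mm across), 72 mm above the worktop when free; goes straight down on a steel coil spring
- pad_b (a joint): how far that pad is pressed down, m: 0 free, 0.018 at the stop; it springs back. The softest pad of the three is about 300 N/m, the other two about 800 to 1000 N/m (each with about 1 N of preload): 5 N moves the softest about 13 mm, the others 4 to 5 mm. A press of 3 mm or more counts
- flag_b_top (a point): centre of the flat top of the orange tag on mount_b (30 x 34 mm, 8 mm thick), over a grey block 48 mm high; 72 mm above the worktop when up, 58 mm when fully down
- mount_c: one of three look-alike holders side by side in varying order, loose: aluminium plate 170 x 64 x 12 mm, 0.9 kg, at most 73 mm high; origin at the centre of its underside, x along the plate, roughly straight ahead of the robot. Pad 45 mm toward +x, tag 45 mm toward -x on the centre line. Left holder: y > 0.1; middle: -0.1 to 0.1; right: y < -0.1
- pad_c_top (a point): centre of the flat top of the round blue pad on mount_c (disc 46 mm across, flat top 40 mm across), 72 mm above the worktop when free; goes straight down on a steel coil spring
- pad_c (a joint): how far that pad is pressed down, m: 0 free, 0.018 at the stop; it springs back. The softest pad of the three is about 300 N/m, the other two about 800 to 1000 N/m (each with about 1 N of preload): 5 N moves the softest about 13 mm, the others 4 to 5 mm. A press of 3 mm or more counts
- flag_c_top (a point): centre of the flat top of the orange tag on mount_c (30 x 34 mm, 8 mm thick), over a grey block 48 mm high; 72 mm above the worktop when up, 58 mm when fully down
- tag_p (a joint): how far one of the three orange tags is pushed down (which holder it sits on is not told by this name), m: 0 up, 0.014 fully down at its stop; it moves straight down against about 4 N of friction and stays where it is left
- tag_q (a joint): how far one of the three orange tags is pushed down (which holder it sits on is not told by this name), m: 0 up, 0.014 fully down at its stop; it moves straight down against about 4 N of friction and stays where it is left
- tag_r (a joint): how far one of the three orange tags is pushed down (which holder it sits on is not told by this name), m: 0 up, 0.014 fully down at its stop; it moves straight down against about 4 N of friction and stays where it is left
- red_vial: bystander: glass vial with red cap, 26 mm across, 52 mm high, stands between the left and middle holders; origin at its underside
- blue_vial: bystander: glass vial with blue cap, 26 mm across, 55 mm high, stands between the middle and right holders; origin at its underside
- blue_marker: bystander: white marker with blue cap, 126 mm long, 16 mm thick, lying left of the left holder; origin at its underside
- lab_timer: bystander: white bench timer, 56 x 62 x 46 mm, right of the holders; origin at its underside
- tape_roll: bystander: yellow tape roll lying flat, 68 mm across, 18 mm high, right of the holders; origin at its underside
Mind the look-alikes: they are no part of the job. What is shaped like the mount_c but green is not meant. Leave any turquoise look-alike of the mount_a alone.

How it is judged:
On the way, in this order (a step that is already met when the one before it is completed fails the run):
1. the left pad is pressed down (2.5 mm or more) (((value of joint pad_a above 0.0025 m and world y of mount_a above 0.1 m) or (value of joint pad_b above 0.0025 m and world y of mount_b above 0.1 m) or (value of joint pad_c above 0.0025 m and world y of mount_c above 0.1 m))), for 0.1 s.
2. then the middle pad is pressed down (2.5 mm or more) (((value of joint pad_a above 0.0025 m and world y of mount_a between -0.1 and 0.1 m) or (value of joint pad_b above 0.0025 m and world y of mount_b between -0.1 and 0.1 m) or (value of joint pad_c above 0.0025 m and world y of mount_c between -0.1 and 0.1 m))), for 0.1 s.
3. then the right pad is pressed down (2.5 mm or more) (((value of joint pad_a above 0.0025 m and world y of mount_a below -0.1 m) or (value of joint pad_b above 0.0025 m and world y of mount_b below -0.1 m) or (value of joint pad_c above 0.0025 m and world y of mount_c below -0.1 m))), for 0.1 s.
4. then the tag of the softest pad's holder is down (value of joint tag_p above 0.011 m and value of joint each of tag_q, tag_r below 0.004 m), for 0.2 s.
At the end, for the whole second after the job is handed in: The softest pad's tag is down (within 3 mm of its stop), the other two tags are up (within 4 mm), all pads have sprung back (within 3 mm), and the holders stand flat and at rest within 30 mm of where they were (all of step 4 and value of joint each of pad_a, pad_b, pad_c below 0.003 m and distance of each of mount_a, mount_b, mount_c from where it was at the start of the episode below 0.03 m and angle between each of mount_a, mount_b, mount_c's own z axis and vertical below 0.1 rad and linear speed of each of mount_a, mount_b, mount_c below 0.02 m/s); the robot touches nothing.
It fails at once if a wrong tag is pushed down (4 mm or more) (value of joint any of tag_q, tag_r above 0.004 m).
It fails at once if a holder is lifted, tipped or shoved by more than 30 mm (height (world z) of any of mount_a, mount_b, mount_c above 0.01 m or angle between any of mount_a, mount_b, mount_c's own z axis and vertical above 0.2 rad or distance of any of mount_a, mount_b, mount_c from where it was at the start of the episode above 0.03 m).
It fails at once if a bystander is lifted or moved by more than 20 mm (distance of any of red_vial, blue_vial, blue_marker, lab_timer, tape_roll from where it was at the start of the episode above 0.02 m).
It also fails if it takes over 45 s, if anything falls off the work surface, if the arm or the gripper's body presses on something with over 40 N, if the wrist force passes 120 N, or if a joint passes its speed limit or range.

## Working session

There is one attempt and no reset: what is moved stays moved. The work goes in short steps, Python scripts to look and compute and a tool call to move; the robot and the scene stay as the last step left them, time stands still between calls to the robot, and variables do not carry over. Pictures are saved under pics/ and viewed, at most 10 in all, crops included, and the job is handed in when it is done.

Besides the shell and the picture viewer there is one more tool, called as a command line: name --argument value ..., lists and objects as JSON in quotes. send_rows: Moves the arm, as the interface text tells. Its arguments: {"type":"object","properties":{"xyz":{"type":"array"},"dr":{"type":"array"},"jaw":{"type":"number"},"grip_force":{"type":"number"}},"required":["xyz","dr"]}

```bash
mkdir -p pics; ls
python3 - <<'E'
from bench import *
import cv2
for n in("scene","top"):
    im=get_image(n); cv2.imwrite(f"pics/{n}0.png",im[:,:,::-1]); print(calibration(n))
print(get_state())
try: print(nose_length)
except Exception as e: print(e)
E
```

```text
pics
{'vfov': 50.579185718828626, 'cx': 254.40995112976998, 'cy': 193.80546404808166, 'k1': -0.056033191243756164, 'rvec': array([ 0.80256689, -2.40090013,  1.33589479]), 'tvec': array([0.39430591, 0.24037453, 1.06812186])}
{'vfov': 52.482188232820135, 'cx': 250.29958412172377, 'cy': 192.4687389003682, 'k1': -0.00159924016631836, 'rvec': array([ 2.18488844, -2.15779398,  0.11397668]), 'tvec': array([-0.035988  ,  0.49323596,  1.23954525])}
{'time': 0.1, 'joint_positions': array([ 1.30609378,  0.32174045, -0.07012882,  1.45154828,  0.02260812,
        1.37080717, -0.05691213]), 'qd': array([ 0.00088115, -0.00102386,  0.00015183, -0.00224907, -0.00057788,
       -0.00113068,  0.00160181]), 'joint_torque': array([-3.80070742e-04, -4.92570984e+01, -4.05974826e-01, -3.13397741e+01,
       -6.40125596e-02,  3.94741085e-02,  8.33781769e-05]), 'position': array([ 0.17873256, -0.62445705,  0.23857905]), 'tool_rot': array([-3.10943618e+00, -4.36382801e-01,  5.10081789e-04]), 'ft_force': array([-0.04583274, -0.02623436, -0.15281511]), 'torque': array([-0.00834376,  0.00199996, -0.02021775]), 'grip_force': 0.0, 'grip_width': 1.0021369406156009}
0.017
```

View pics/top0.png

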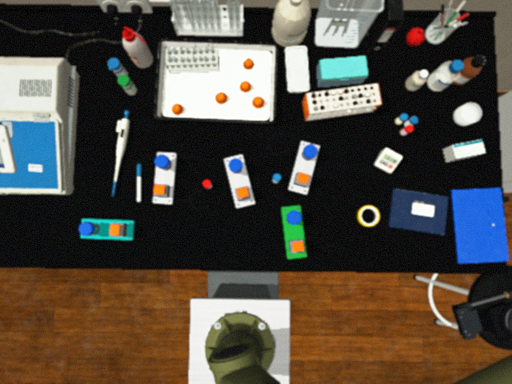

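View pics/scene0.png

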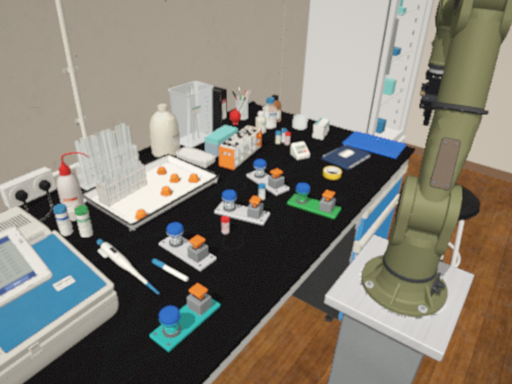

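The top view shows three aluminium holders, with pad/tag pixels left (162,161)/(160,190), middle (236,165)/(242,193) and right (310,151)/(302,180). The look-alikes to leave alone are turquoise at (107,230) and green at (293,232). The vials are at (207,184) and (277,178).

```bash
cat > h.py <<'E'
import numpy as np, cv2
from bench import *
def cam(n):
    c=calibration(n); f=192/np.tan(np.radians(c['vfov'])/2)
    return c,f,cv2.Rodrigues(c['rvec'])[0]
def ray(n,u,v):
    c,f,R=cam(n); d=np.array([(u-c['cx'])/f,(v-c['cy'])/f]); s=d.copy()
    for _ in range(20): s=d/(1+c['k1']*(s@s))
    return -R.T@c['tvec'], R.T@np.array([*s,1])
def onz(n,u,v,z):
    o,d=ray(n,u,v); return o+d*(z-o[2])/d[2]
def blobs(n,im,lo,hi,amin=20):
    m=cv2.inRange(cv2.cvtColor(im,cv2.COLOR_RGB2HSV),lo,hi)
    k,_,st,c=cv2.connectedComponentsWithStats(m)
    return [(c[i],st[i,4]) for i in range(1,k) if st[i,4]>=amin]
E
python3 - <<'E'
from h import *
for n in("top","scene"):
    im=cv2.imread(f"pics/{n}0.png")[:,:,::-1].copy()
    print(n,"cam",ray(n,250,190)[0].round(3))
    for nm,lo,hi,z in(("blue",(105,150,60),(125,255,255),.071),("or",(5,150,120),(18,255,255),.071),("white",(0,0,120),(180,60,255),.012)):
        for c,a in blobs(n,im,lo,hi):
            p=onz(n,*c,z)
            if .35<p[0]<.8 and abs(p[1])<.45 and a<900: print(nm,c.round(1),a,p.round(4))
    if n=="top": cv2.imwrite("pics/crop.png",cv2.resize(im[130:260,60:350,::-1],None,fx=2.7,fy=2.7,interpolation=cv2.INTER_CUBIC))
E
```

```text
top cam [ 0.366 -0.026  1.283]
blue [309.7 151.1] 138 [ 0.6231 -0.2161  0.071 ]
blue [160.9 161.1] 157 [0.5848 0.2532 0.071 ]
blue [235.2 165. ] 132 [0.5752 0.0188 0.071 ]
blue [293.8 217.2] 146 [ 0.4135 -0.1658  0.071 ]
or [220.9  97.8] 90 [0.7929 0.0684 0.071 ]
or [305. 107.] 103 [ 0.7662 -0.2015  0.071 ]
or [257.8 102.1] 91 [ 0.7803 -0.0502  0.071 ]
or [176.8 108.9] 76 [0.7543 0.2084 0.071 ]
or [302.7 177.9] 95 [ 0.537  -0.1937  0.071 ]
or [158.4 189. ] 107 [0.4961 0.2577 0.071 ]
or [242.3 192.1] 99 [ 0.4897 -0.0048  0.071 ]
or [114.5 229.3] 103 [0.369 0.389 0.071]
white [120.2 143. ] 459 [0.6545 0.4038 0.012 ]
white [301.5 170.4] 705 [ 0.5703 -0.1979  0.012 ]
white [317.  146.3] 22 [ 0.6521 -0.2498  0.012 ]
white [165.1 179.2] 693 [0.5353 0.2508 0.012 ]
white [238.8 182. ] 734 [0.529  0.0083 0.012 ]
white [138.3 189. ] 113 [0.5016 0.3377 0.012 ]
white [369.1 215.5] 125 [ 0.4243 -0.4188  0.012 ]
scene cam [-0.123  0.87   0.764]
blue [259.5 162.1] 98 [ 0.6228 -0.2123  0.071 ]
blue [302.5 186.7] 133 [ 0.4111 -0.1604  0.071 ]
blue [228.8 193.8] 136 [0.5736 0.0248 0.071 ]
blue [174.3 227.5] 183 [0.5814 0.2567 0.071 ]
or [259.1 135.3] 29 [ 0.7619 -0.4038  0.071 ]
or [225.8 158.9] 270 [ 0.7342 -0.1545  0.071 ]
or [276.  172.1] 87 [ 0.5342 -0.1874  0.071 ]
or [174.3 178.2] 49 [0.7794 0.0629 0.071 ]
or [193.3 178.1] 56 [0.7302 0.0225 0.071 ]
or [165.9 191.1] 63 [0.7416 0.1374 0.071 ]
or [254.5 200.2] 91 [0.4876 0.0037 0.071 ]
or [140.4 214.3] 70 [0.7051 0.2731 0.071 ]
or [196.9 240.7] 143 [0.4916 0.2607 0.071 ]
or [198.  290.3] 196 [0.3652 0.3932 0.071 ]
white [267.5 182.5] 598 [ 0.5714 -0.1935  0.012 ]
white [332.  169.7] 80 [ 0.4312 -0.4299  0.012 ]
white [241.8 212.3] 744 [0.5296 0.0133 0.012 ]
white [224.7 227.9] 79 [0.5195 0.1115 0.012 ]
white [119.4 260.2] 533 [0.6524 0.4022 0.012 ]
white [174.9 272.5] 171 [0.4988 0.3426 0.012 ]
white [195.9 303.3] 236 [0.3815 0.3875 0.012 ]
```

View pics/crop.png

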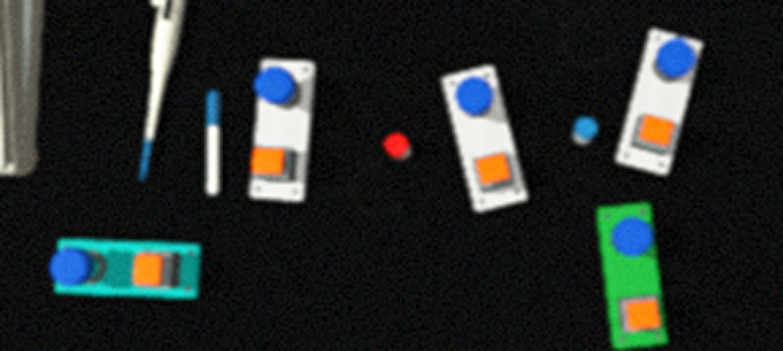

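The left/middle/right pads are at (0.583,0.254), (0.575,0.021) and (0.623,-0.214). Tags are at (0.494,0.259), (0.489,-0.001) and (0.536,-0.191). The crop confirms the three aluminium holders. The two views agree to about 6 mm, and each pad-to-tag distance is about 90 mm, as specified. Next I close the jaws and go over in an arc, staying at z 0.24.

send_rows --xyz '[[32,-14,0],[64,-28,0],[97,-42,0],[129,-57,0],[161,-71,0],[193,-85,0],[226,-99,0],[258,-113,0],[290,-127,0],[322,-141,0]]' --dr '[[0,0,0],[0,0,0],[0,0,0],[0,0,0],[0,0,0],[0,0,0],[0,0,0],[0,0,0],[0,0,0],[0,0,0]]' --jaw 0 --grip_force 10

```text
time: 0.93
position: [0.4505, -0.3993, 0.2392]
tool_rot: [-3.111, -0.436, 0.001]
ft_force: [0.3, -1.1, 0.4]
grip_width: 0.326
grip_force: 0.0
```

send_rows --xyz '[[20,-26,0],[40,-51,0],[59,-77,0],[79,-102,0],[99,-128,0],[119,-153,0],[139,-179,0],[158,-204,0],[178,-230,0],[198,-255,0]]' --dr '[[0,0,0],[0,0,0],[0,0,0],[0,0,0],[0,0,0],[0,0,0],[0,0,0],[0,0,0],[0,0,0],[0,0,0]]'

```text
time: 1.77
position: [0.5698, -0.0995, 0.2392]
tool_rot: [3.111, 0.436, -0.001]
ft_force: [0.1, -0.5, 0.6]
grip_width: 0.007
grip_force: 0.0
```

send_rows --xyz '[[12,-37,0],[25,-75,0],[37,-112,0],[49,-150,0],[62,-187,0],[74,-225,0],[86,-262,0],[99,-300,0],[111,-337,0],[111,-337,0]]' --dr '[[0,0,0],[0,0,0],[0,0,0],[0,0,0],[0,0,0],[0,0,0],[0,0,0],[0,0,0],[0,0,0],[0,0,0]]'

```text
time: 2.6
position: [0.5801, 0.2643, 0.2391]
tool_rot: [-3.101, -0.455, 0.002]
ft_force: [-2.4, 0.4, 0.0]
grip_width: 0.006
grip_force: 0.0
```

send_rows --xyz '[[0,0,20],[0,0,40],[0,0,60],[0,0,80],[0,0,100],[0,0,115],[0,0,125],[0,0,130],[0,0,130],[0,0,130]]' --dr '[[0,0,0],[0,0,0],[0,0,0],[0,0,0],[0,0,0],[0,0,0],[0,0,0],[0,0,0],[0,0,0],[0,0,0]]'

```text
time: 3.43
position: [0.5841, 0.2535, 0.11]
tool_rot: [-3.111, -0.436, -0.001]
ft_force: [0.2, 0.5, 0.1]
grip_width: 0.005
grip_force: 0.0
```

Run:
```python
from h import *
s=get_state(); print(s['position'],s['ft_force'])
for n in("scene","top"):
    im=get_image(n); cv2.imwrite(f"pics/{n}1.png",im[:,:,::-1])
im=cv2.imread("pics/scene1.png")[150:310,110:310]; a=cv2.resize(im,None,fx=3,fy=3,interpolation=cv2.INTER_CUBIC)
cv2.imwrite("pics/c1.png",a)
```

```text
[0.58406349 0.25352761 0.11003167] [0.2379243  0.45845069 0.08464162]
```

View pics/c1.png

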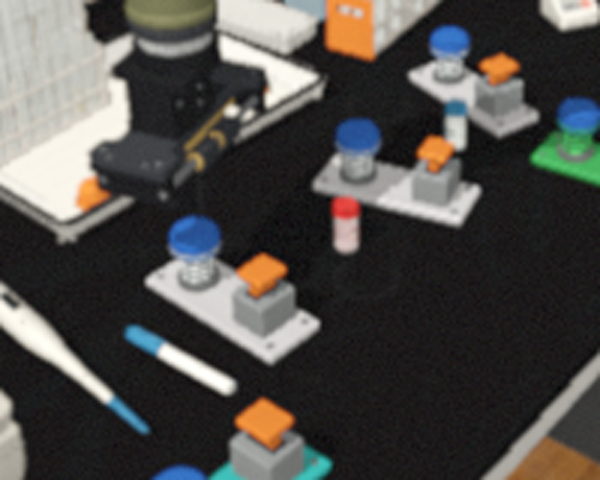

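The crop shows the closed fingers just over the left pad, near (195,228) in the crop. Pressing 7 mm.

send_rows --xyz '[[0,0,8],[0,0,15],[0,0,20],[0,0,23],[0,0,26],[0,0,28],[0,0,28],[0,0,28],[0,0,28],[0,0,28]]' --dr '[[0,0,0],[0,0,0],[0,0,0],[0,0,0],[0,0,0],[0,0,0],[0,0,0],[0,0,0],[0,0,0],[0,0,0]]'

```text
time: 4.37
position: [0.5837, 0.2533, 0.0825]
tool_rot: [3.11, 0.436, -0.0]
ft_force: [-3.9, -1.3, 7.4]
grip_width: 0.005
grip_force: 3.7
```

send_rows --xyz '[[0,0,1],[0,0,2],[0,0,3],[0,0,4],[0,0,4],[0,0,4],[0,0,4],[0,0,4],[0,0,4],[0,0,4]]' --dr '[[0,0,0],[0,0,0],[0,0,0],[0,0,0],[0,0,0],[0,0,0],[0,0,0],[0,0,0],[0,0,0],[0,0,0]]'

```text
time: 5.2
position: [0.5836, 0.2533, 0.0791]
tool_rot: [3.11, 0.436, -0.0]
ft_force: [-4.0, -1.9, 11.4]
grip_width: 0.007
grip_force: 5.4
```

Stiff, roughly 1000 N/m or more. Next is the middle pad.

send_rows --xyz '[[0,0,-5],[0,0,-15],[0,0,-30],[0,0,-52],[0,0,-52],[-14,44,-52],[-36,85,-52],[-50,125,-52],[-62,165,-52],[-70,200,-52]]' --dr '[[0,0,0],[0,0,0],[0,0,0],[0,0,0],[0,0,0],[0,0,0],[0,0,0],[0,0,0],[0,0,0],[0,0,0]]'

```text
time: 6.03
position: [0.5703, 0.0444, 0.1291]
tool_rot: [3.111, 0.438, -0.001]
ft_force: [0.8, -0.8, -0.1]
grip_width: 0.005
grip_force: 0.0
```

send_rows --xyz '[[-2,21,0],[-2,21,0],[-2,21,10],[-2,21,20],[-2,21,20],[-2,21,20],[-2,21,20],[-2,21,20],[-2,21,20],[-2,21,20]]' --dr '[[0,0,0],[0,0,0],[0,0,0],[0,0,0],[0,0,0],[0,0,0],[0,0,0],[0,0,0],[0,0,0],[0,0,0]]'

```text
time: 6.87
position: [0.5755, 0.0257, 0.1099]
tool_rot: [3.111, 0.437, 0.001]
ft_force: [-0.6, -0.3, -0.5]
grip_width: 0.008
grip_force: 0.0
```

send_rows --xyz '[[-1,4,8],[-1,4,15],[-1,4,20],[-1,4,23],[-1,4,26],[-1,4,28],[-1,4,28],[-1,4,28],[-1,4,28],[-1,4,28]]' --dr '[[0,0,0],[0,0,0],[0,0,0],[0,0,0],[0,0,0],[0,0,0],[0,0,0],[0,0,0],[0,0,0],[0,0,0]]'

```text
time: 7.7
position: [0.5754, 0.0212, 0.0818]
tool_rot: [3.111, 0.436, 0.0]
ft_force: [-1.1, -1.1, 2.9]
grip_width: 0.007
grip_force: 1.4
```

send_rows --xyz '[[0,0,1],[0,0,2],[0,0,3],[0,0,4],[0,0,4],[0,0,4],[0,0,4],[0,0,4],[0,0,4],[0,0,4]]' --dr '[[0,0,0],[0,0,0],[0,0,0],[0,0,0],[0,0,0],[0,0,0],[0,0,0],[0,0,0],[0,0,0],[0,0,0]]'

```text
time: 8.53
position: [0.5755, 0.0212, 0.0776]
tool_rot: [3.111, 0.437, 0.001]
ft_force: [0.1, -0.5, 4.3]
grip_width: 0.006
grip_force: 2.0
```

The middle one is soft, about 330 N/m. Now the right pad.

send_rows --xyz '[[0,0,-5],[0,0,-15],[0,0,-30],[0,0,-52],[0,0,-52],[-2,40,-52],[-6,80,-52],[-10,120,-52],[-13,160,-52],[-16,200,-52]]' --dr '[[0,0,0],[0,0,0],[0,0,0],[0,0,0],[0,0,0],[0,0,0],[0,0,0],[0,0,0],[0,0,0],[0,0,0]]'

```text
time: 9.37
position: [0.6149, -0.1768, 0.1295]
tool_rot: [-3.111, -0.437, 0.0]
ft_force: [0.6, 1.4, 0.1]
grip_width: 0.006
grip_force: 0.0
```

send_rows --xyz '[[-2,25,0],[-3,40,0],[-3,40,10],[-3,40,20],[-3,40,20],[-3,40,20],[-3,40,20],[-3,40,20],[-3,40,20],[-3,40,20]]' --dr '[[0,0,0],[0,0,0],[0,0,0],[0,0,0],[0,0,0],[0,0,0],[0,0,0],[0,0,0],[0,0,0],[0,0,0]]'

```text
time: 10.2
position: [0.6234, -0.2143, 0.1101]
tool_rot: [3.11, 0.437, 0.001]
ft_force: [0.8, -0.4, 0.4]
grip_width: 0.004
grip_force: 0.0
```

send_rows --xyz '[[0,0,8],[0,0,15],[0,0,20],[0,0,23],[0,0,26],[0,0,28],[0,0,28],[0,0,28],[0,0,28],[0,0,28]]' --dr '[[0,0,0],[0,0,0],[0,0,0],[0,0,0],[0,0,0],[0,0,0],[0,0,0],[0,0,0],[0,0,0],[0,0,0]]'

```text
time: 11.03
position: [0.6227, -0.2147, 0.0822]
tool_rot: [3.111, 0.436, -0.002]
ft_force: [-4.0, 1.1, 6.2]
grip_width: 0.003
grip_force: 3.1
```

send_rows --xyz '[[0,0,-5],[0,0,-15],[0,0,-30],[0,0,-48],[0,0,-48],[0,0,-48],[0,0,-48],[0,0,-48],[0,0,-48],[0,0,-48]]' --dr '[[0,0,0],[0,0,0],[0,0,0],[0,0,0],[0,0,0],[0,0,0],[0,0,0],[0,0,0],[0,0,0],[0,0,0]]'

```text
time: 11.87
position: [0.6226, -0.2146, 0.1285]
tool_rot: [-3.11, -0.436, 0.002]
ft_force: [1.1, 0.5, 0.4]
grip_width: 0.007
grip_force: 0.0
```

Run:
```python
from h import *
print(get_state()['position'])
im=get_image("scene")
for nm,lo,hi in(("blue",(105,150,60),(125,255,255)),("or",(5,150,120),(18,255,255))):
    for c,a in blobs("scene",im,lo,hi): 
        p=onz("scene",*c,.071)
        if .4<p[0]<.7 and abs(p[1])<.3: print(nm,c.round(1),a,p.round(4))
```

```text
[ 0.62262651 -0.21458939  0.12854454]
blue [259.4 162.2] 95 [ 0.6226 -0.211   0.071 ]
blue [302.6 186.7] 134 [ 0.4106 -0.1603  0.071 ]
blue [228.7 193.8] 136 [0.5739 0.025  0.071 ]
blue [174.3 227.5] 182 [0.5816 0.2567 0.071 ]
or [276.  172.1] 87 [ 0.5342 -0.1874  0.071 ]
or [254.5 200.1] 92 [0.4878 0.0038 0.071 ]
or [196.9 240.7] 143 [0.4916 0.2607 0.071 ]
```

Right is stiff (6.2 N at 7 mm), so the middle is the softest, and nothing has moved. Going to the middle tag at (0.489,-0.001).

send_rows --xyz '[[-10,-35,0],[-20,-70,0],[-30,-105,0],[-40,-140,0],[-50,-175,0],[-60,-210,0],[-69,-242,0],[-69,-242,0],[-69,-242,0],[-69,-242,0]]' --dr '[[0,0,0],[0,0,0],[0,0,0],[0,0,0],[0,0,0],[0,0,0],[0,0,0],[0,0,0],[0,0,0],[0,0,0]]'

```text
time: 12.75
position: [0.4906, -0.0017, 0.1297]
tool_rot: [3.11, 0.436, 0.001]
ft_force: [-0.5, 0.7, -0.0]
grip_width: 0.009
grip_force: 0.0
```

send_rows --xyz '[[0,0,10],[0,0,20],[0,0,20],[0,0,20],[0,0,20],[0,0,20],[0,0,20],[0,0,20],[0,0,20],[0,0,20]]' --dr '[[0,0,0],[0,0,0],[0,0,0],[0,0,0],[0,0,0],[0,0,0],[0,0,0],[0,0,0],[0,0,0],[0,0,0]]'

```text
time: 13.58
position: [0.4903, -0.001, 0.1097]
tool_rot: [3.111, 0.437, 0.0]
ft_force: [0.8, -1.0, 0.4]
grip_width: 0.003
grip_force: 0.0
```

send_rows --xyz '[[0,0,8],[0,0,15],[0,0,20],[0,0,24],[0,0,27],[0,0,30],[0,0,33],[0,0,35],[0,0,35],[0,0,35]]' --dr '[[0,0,0],[0,0,0],[0,0,0],[0,0,0],[0,0,0],[0,0,0],[0,0,0],[0,0,0],[0,0,0],[0,0,0]]'

```text
time: 14.42
position: [0.4897, -0.0011, 0.0753]
tool_rot: [3.111, 0.436, -0.003]
ft_force: [-5.5, -1.1, 11.0]
grip_width: 0.006
grip_force: 5.9
```

send_rows --xyz '[[0,0,1],[0,0,1],[0,0,1],[0,0,1],[0,0,1],[0,0,1],[0,0,1],[0,0,1],[0,0,1],[0,0,1]]' --dr '[[0,0,0],[0,0,0],[0,0,0],[0,0,0],[0,0,0],[0,0,0],[0,0,0],[0,0,0],[0,0,0],[0,0,0]]'

```text
time: 15.25
position: [0.4898, -0.0011, 0.0752]
tool_rot: [3.11, 0.436, -0.003]
ft_force: [-8.8, -0.5, 20.1]
grip_width: 0.005
grip_force: 9.5
```

It is on its stop: 20 N and no further travel. Drawing back straight up, then away.

send_rows --xyz '[[0,0,-3],[0,0,-10],[0,0,-25],[0,0,-50],[0,0,-80],[0,0,-110],[0,0,-140],[0,0,-160],[0,0,-160],[0,0,-160]]' --dr '[[0,0,0],[0,0,0],[0,0,0],[0,0,0],[0,0,0],[0,0,0],[0,0,0],[0,0,0],[0,0,0],[0,0,0]]'

```text
time: 16.08
position: [0.4911, -0.001, 0.2346]
tool_rot: [3.11, 0.436, 0.005]
ft_force: [0.4, 0.4, -1.0]
grip_width: 0.01
grip_force: 0.0
```

Run:
```python
from h import *
s=get_state();print(s['position'],s['ft_force'])
im=get_image("scene")
for nm,lo,hi in(("blue",(105,150,60),(125,255,255)),("or",(5,150,120),(18,255,255))):
    for c,a in blobs("scene",im,lo,hi): 
        p=onz("scene",*c,.071)
        if .4<p[0]<.7 and abs(p[1])<.3: print(nm,c.round(1),a,p.round(4))
cv2.imwrite("pics/c2.png",cv2.resize(im[130:310,110:340,::-1],None,fx=3,fy=3,interpolation=cv2.INTER_CUBIC))
```

```text
[ 0.49111871 -0.00100195  0.23462197] [ 0.44640504  0.43696389 -0.9932041 ]
blue [259.5 162. ] 98 [ 0.6231 -0.2124  0.071 ]
blue [302.6 186.7] 137 [ 0.4108 -0.1606  0.071 ]
blue [228.8 193.9] 136 [0.5735 0.0252 0.071 ]
blue [174.3 227.5] 182 [0.5815 0.2567 0.071 ]
or [276.  172.1] 86 [ 0.5344 -0.1873  0.071 ]
or [254.9 202.7] 78 [0.4784 0.0146 0.071 ]
or [196.9 240.7] 143 [0.4916 0.2607 0.071 ]
```

View pics/c2.png

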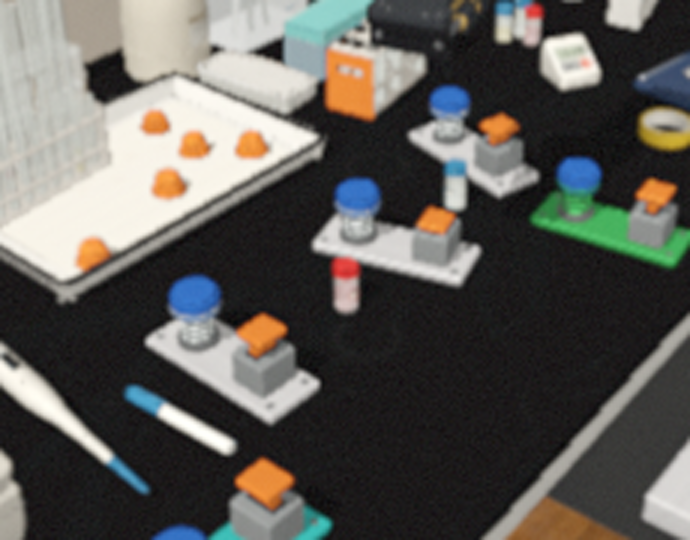

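The middle tag, near (437,220) in the crop, sits low. The other two tags are up, all the pads are back, and nothing has shifted. Handing in.

```bash
python3 -c "
from bench import *
print(close_job())"
```

```text
the job is handed in; nothing more can be done
None
```

The middle pad was the softest (about 330 N/m, the other two about 770 and 1000 or more), so I pushed its tag down to the stop, drew the arm back clear and handed the job in; the last picture shows the other two tags up and nothing shifted, but no verdict came back.

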